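# Sweep the lock nuts through the gate into the slot

### The job

Three loose lock nuts lie on the deck of the plywood sorting tray. Without picking any of them up, push them with the fingertips across the deck and through the narrow gate in the metal fence, one at a time, so that all three drop down into the slot behind it. Leave the brass lamp holder and the white terminal strip on the tray where they are.

Things in the scene. Friction and masses are not known exactly. Their poses are not given: they have to be found in the camera images.
- tray: fixed plywood sorting tray. Origin on the bench under its middle, z up, +x away from the robot (yaw within 17 deg), y left. Flat deck 50 mm above the bench, x -140..+60 mm, y -150..+150 mm; 8 mm thick rim standing 8 mm above the deck on the near, left and right sides. An upright aluminium fence at the deck's far edge, x 60..65 mm, 24 mm above the deck, spans all y but the gate.
- gate (a point): middle of the gate, an opening 34 mm wide in the fence at the tray's y = 0; at deck height (50 mm above the bench), in the plane of the fence's near face (tray x = 60 mm). The deck ends there too, so a nut whose centre is pushed a few mm past this plane tips into the slot behind. Axes as the tray's: +x leads through the gate.
- slot (a point): middle of the slot's floor, behind the fence. The slot is open at the top and runs x 60..115 mm, y -60..+60 mm in the tray's frame; its floor is 4 mm above the bench, 46 mm below the deck. The wooden wall behind it rises 64 mm above the bench. Axes as the tray's.
- nut_a_centre (a point): Brass hexagon lock nut lying flat on the deck, 18 mm across the flats, 20 mm across the corners, 9 mm thick, about 20 g; the point is the centre of the nut, half-way up (4.5 mm above the deck). The three nuts start in any order, in three lanes side by side about 62 mm apart, the middle one in line with the gate, 90 to 135 mm short of the fence.
- nut_b_centre (a point): Bright steel hexagon lock nut lying flat on the deck, 21 mm across the flats, 24 mm across the corners, 9 mm thick, about 20 g; the point is the centre of the nut, half-way up (4.5 mm above the deck). The three nuts start in any order, in three lanes side by side about 62 mm apart, the middle one in line with the gate, 90 to 135 mm short of the fence.
- nut_c_centre (a point): Dull steel hexagon lock nut lying flat on the deck, 21 mm across the flats, 24 mm across the corners, 9 mm thick, about 20 g; the point is the centre of the nut, half-way up (4.5 mm above the deck). The three nuts start in any order, in three lanes side by side about 62 mm apart, the middle one in line with the gate, 90 to 135 mm short of the fence.
- holder: brass lamp holder with a pale collar standing upright on the deck, 37 mm across, 47 mm high, loose; left part of the deck near the fence. Stays where it is. Origin: centre of its underside.
- strip: white screw terminal strip lying on the deck, 18 mm wide, 58 mm long, 13 mm high, loose; right part of the deck near the fence. Stays where it is. Origin: centre of its underside.

How it is judged:
By the outcome, as a careful person would: the job done as asked, in the order asked, and still so for the second after the job is handed in, with the robot touching nothing.
It also fails if it takes over 72 s, if anything falls off the work surface, if the arm or the gripper's body presses on something with over 40 N, if the wrist force passes 120 N, or if a joint passes its speed limit or range.

### The arm

A 6-joint arm with a two-finger parallel gripper is mounted at the origin on a cart in front of the work surface, level with it; the furniture and walls round the work are solid. World frame = base frame: x ahead of the robot, y to its left, z up, the work surface at z = 0. Lengths are in m, angles in degrees, forces in N, time in s.
With the tool pointing down it reaches from about 0.25 to 0.725 m from the base axis. Payload 9.7 kg.
Tool frame: the origin (TCP) lies on the centre line of the jaws, within the pads' length; the fingertips stand bot.nose_length ahead of it and the grasp point (between the pads) lies 11 mm behind it (bot.nose_length is the distance from the TCP to the fingertips, in m); z points along the fingers, y is the line along which they close (so a half turn about z gives the same grasp; the last joint's range is limited). The gripper opens to 85 mm and grips with 20 to 120 N. Pads are 22 mm wide; open, the fingers measure 114 mm over their backs; the gripper's body (76 mm by 85 mm) begins 54 mm behind the grasp point. The pads swing forward as they close: fully open they stand 13 mm farther back than shut.
Start: joints at [71.391, 4.979, 10.078, 95.1, 0, 90], TCP at [0.176, 0.521, 0.239] pointing down, gripper open.
Joint ranges: [-179.16, 179.16], [-48.56, 103.87], [-65.8, 70.77], [-126.05, 130.52], [-82.76, 87.17], [-180, 180]. Speed limits (degrees/s): [127.2, 127.2, 147.25, 180, 180, 180].

### API

Orientations are given as [roll, pitch, yaw] about the fixed x, y, z axes, in that order (R = Rz(yaw) Ry(pitch) Rx(roll)).
In Python, from workcell import bot gives the robot as it stands. The module is installed in compiled form; this text tells all that it offers.
- The arm moves only by the shell command python3 -m inch 'ROWS' [OPENING] [FORCE]. ROWS is JSON, a list of rows, each a list of 4 numbers: the shift along the world's x, y, z in cm, then the turn about the world's z in degrees. A call has exactly 8 rows; each row is the pose to reach, as a shift and turn from the pose commanded when the call began; what a row does not reach only later rows make up. A row lasts 1/8 s, in which the tool goes at most 62.5 mm and 10.7 degrees, less where a joint would pass 70% of its speed; a pose out of reach is approached as far as the arm can. A call with a gripper value outside its range is refused whole. OPENING is the finger opening in cm, from 0 to 8.54, set as the call begins (- or left out, the last holds). The fingers move at their own pace and stop on an object; FORCE is the grip in N (left out, the last holds). Time passes only in rows, so rows that repeat a pose let the fingers close, or fill a call up. It gives the time, the measured TCP pose, the force, the opening and the grip force at its end, in the units of the state.
- bot.get_obs(): the state, without advancing time (a new reading comes with each control period).
- bot.camera(name): name is "scene" or "top" or "wrist"; returns a dict with "img" (480x640x3 uint8, red, green, blue), "fovy" (degrees; the focal length in pixels is half the picture's height over the tangent of half this angle, whatever the lens; pixels are square), "cx", "cy" (the principal point, pixels), "R" (3x3) and "t" (3): a world point X has camera coordinates R X + t; the wrist camera has in their place "mount" (4x4, takes a point from camera to tool coordinates, whose origin is the TCP and whose axes are the flange's). Camera axes: x right, y down, z forward; pixel columns grow to the right and rows downward; lengths in m; the calibration is good to about 2 mm. A picture is of the moment at which its call begins: read the wrist's pose just before it. There is no depth.
- bot.job_done(): hands the job in; it is judged then, once.
Trained networks look in a picture, given as the dict that the camera call returned (one of the last four; its "shot" number tells which), for a name from the list of things; names that differ only in an ending like _2 or _b are one class to them, and where a whole thing is asked for, a point or a joint stands for the part that bears it (a point fixed in the world has none). Each returns a list of dicts, best first, with "score" (0 to 1); they miss things now and then, are a little off and sometimes report something else, mostly with a low value. They report only what shows in the picture. A call takes as long as a camera call.
- bot.find_in(thing, picture): "point" ([column, row] in pixels, amid what is visible of it).
- bot.landmark_of(thing, picture): "point" ([column, row] in pixels: a listed point, or the origin of a listed thing).
The state is a dict: "time": time; "q": joint angles; "qd": joint speeds; "joint_efforts": joint torques, N m; "ee_pos": TCP position; "tcp_rot": TCP orientation; "wrist_force": force on the tool from outside, world axes, zero at the start; "torque": the same for the moment, N m; "opening": finger opening in m; "grasp_force": force on a finger pad.
Only numpy, scipy, OpenCV 4.12 (cv2) and the standard library are available. Lean on these libraries where they do the work, as an engineer would, in place of code of your own. Each camera call takes 0.05 s, during which the arm holds its last target. There are 200 camera calls.

## Working session

There is one attempt and no reset: what is moved stays moved. The work goes in short steps, Python scripts to look and compute and a shell command to move; the robot and the scene stay as the last step left them, time stands still between calls to the robot, and variables do not carry over. Pictures are saved under pics/ and viewed, at most 10 in all, crops included, and the job is handed in when it is done.

```bash
mkdir -p pics; cat > h.py <<'E'
import numpy as np, cv2
from workcell import bot
def ray(pic,p,z):
    f=240/np.tan(np.radians(pic["fovy"])/2); R=np.array(pic["R"]);t=np.array(pic["t"])
    d=R.T@np.array([(p[0]-pic["cx"])/f,(p[1]-pic["cy"])/f,1]); c=-R.T@t
    return c+d*(z-c[2])/d[2]
def proj(pic,X):
    f=240/np.tan(np.radians(pic["fovy"])/2); c=np.array(pic["R"])@X+np.array(pic["t"])
    return f*c[0]/c[2]+pic["cx"],f*c[1]/c[2]+pic["cy"]
Z=dict(tray=0,gate=.05,slot=.004,nut_a_centre=.0545,nut_b_centre=.0545,nut_c_centre=.0545,holder=.05,strip=.05)
def look(cams=("top",),names=Z,save=None):
    for c in cams:
        p=bot.camera(c)
        if save: cv2.imwrite(f"pics/{save}_{c}.png",p["img"][:,:,::-1])
        for n in names:
            for r in bot.landmark_of(n,p)[:3]: print(c,n,round(r["score"],2),np.round(r["point"],0),np.round(ray(p,r["point"],Z[n])*1000,1))
E
python3 - <<'E'
from h import *
o=bot.get_obs();print(o["time"],o["ee_pos"],o["tcp_rot"],o["opening"],bot.nose_length)
look(("top","scene"),save="a")
E
```

```text
0.0 [0.17543887 0.52104376 0.2385795 ] [-1.79924167e+02 -8.86925108e-06  1.61390085e+02] 0.08518764570014764 0.008
top tray 0.83 [364. 250.] [573.3 -12.4   0. ]
top tray 0.36 [328. 288.] [508.9  44.7   0. ]
top gate 0.75 [368. 211.] [630.7 -14.7  50. ]
top slot 0.64 [366. 193.] [665.9 -14.9   4. ]
top nut_a_centre 0.62 [408. 267.] [545.  -78.4  54.5]
top nut_a_centre 0.57 [368. 280.] [522.8 -17.3  54.5]
top nut_c_centre 0.43 [365. 278.] [525.4 -12.1  54.5]
top holder 0.7 [364. 277.] [527.2 -11.8  50. ]
top holder 0.6 [293. 244.] [575.6 100.2  50. ]
top strip 0.7 [445. 238.] [ 590.8 -134.7   50. ]
scene tray 0.73 [330. 311.] [580.   -9.8  -0. ]
scene gate 0.86 [358. 268.] [633.2 -11.   50. ]
scene slot 0.64 [365. 277.] [660.1  -5.3   4. ]
scene nut_a_centre 0.74 [275. 249.] [572.8  95.3  54.5]
scene nut_a_centre 0.58 [353. 331.] [544.9 -79.7  54.5]
scene nut_b_centre 0.65 [264. 291.] [509.4  49.6  54.5]
scene nut_c_centre 0.55 [306. 315.] [520.1 -18.6  54.5]
scene holder 0.85 [274. 248.] [576.4 101.3  50. ]
scene strip 0.74 [411. 334.] [ 597.7 -133.6   50. ]
```

View pics/a_top.png

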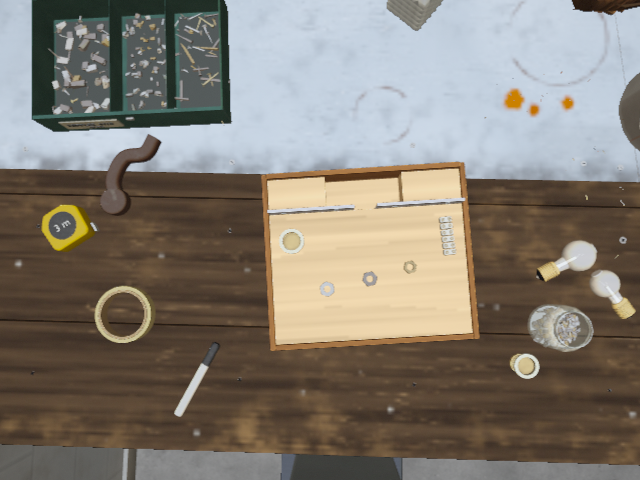

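View pics/a_scene.png

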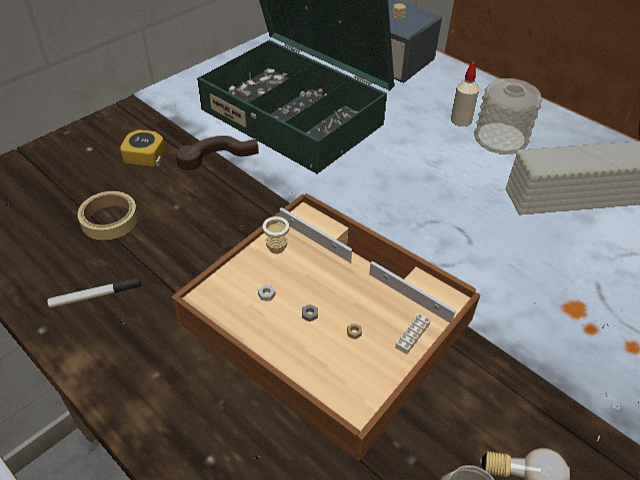

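The top view shows the bright steel nut at (327,289), the dull one at (370,279) and the brass one at (410,267). The gate lies between about (355,207) and (376,206), the holder is at (292,241) and the strip at (447,236). The scene view agrees, and the tray yaw is about +3°. I'll move over the tray for a close look, with the fingers set 1 cm apart.

```bash
python3 -m inch '[[4,-6,0,3],[8,-12,0,6],[11,-18,0,9],[15,-25,0,12],[18,-32,0,15],[21,-38,0,18],[24,-45,0,21],[27,-51,0,22]]' 1.0 20
python3 -m inch '[[0,0,0,0],[0,0,0,0],[0,0,0,0],[0,0,0,0],[0,0,0,0],[0,0,0,0],[0,0,0,0],[0,0,0,0]]'
python3 - <<'E'
from h import *
from scipy.spatial.transform import Rotation as Ro
o=bot.get_obs();print(o["time"],o["ee_pos"],o["tcp_rot"],o["opening"])
p=bot.camera("wrist")
cv2.imwrite("pics/w1.png",p["img"][:,:,::-1])
T=np.eye(4);T[:3,:3]=Ro.from_euler("xyz",o["tcp_rot"],degrees=True).as_matrix();T[:3,3]=o["ee_pos"]
M=np.linalg.inv(T@np.array(p["mount"]))
q=dict(p,R=M[:3,:3],t=M[:3,3])
np.savez("w1.npz",**{k:q[k] for k in("fovy","cx","cy","R","t")})
for n in Z:
    for r in bot.landmark_of(n,p)[:3]: print(n,round(r["score"],2),np.round(r["point"],0),np.round(ray(q,r["point"],Z[n])*1000,1))
E
```

```text
time: 1.9
ee_pos: [0.4124, 0.0797, 0.2396]
tcp_rot: [180.0, 0.1, -176.5]
wrist_force: [1.3, 1.1, 0.3]
opening: 0.01
grasp_force: 0.0
time: 2.9
ee_pos: [0.412, 0.0817, 0.2393]
tcp_rot: [-180.0, 0.0, -176.6]
wrist_force: [-0.1, -0.4, 0.2]
opening: 0.0099
grasp_force: 0.0
2.9 [0.4119716  0.08172342 0.23931146] [-1.79999731e+02  3.06299823e-03 -1.76608165e+02] 0.009865207028960819
tray 0.7 [229. 338.] [577.8 -15.8   0. ]
nut_a_centre 0.73 [212. 320.] [524.  -19.5  54.5]
nut_a_centre 0.63 [156. 333.] [542.3 -78.8  54.5]
nut_b_centre 0.4 [275. 309.] [507.   45.6  54.5]
nut_c_centre 0.64 [212. 318.] [521.8 -19.8  54.5]
holder 0.75 [326. 370.] [579.7 102.7  50. ]
holder 0.66 [111. 370.] [ 593.9 -132.3   50. ]
strip 0.81 [115. 371.] [ 594.7 -128.5   50. ]
```

View pics/w1.png

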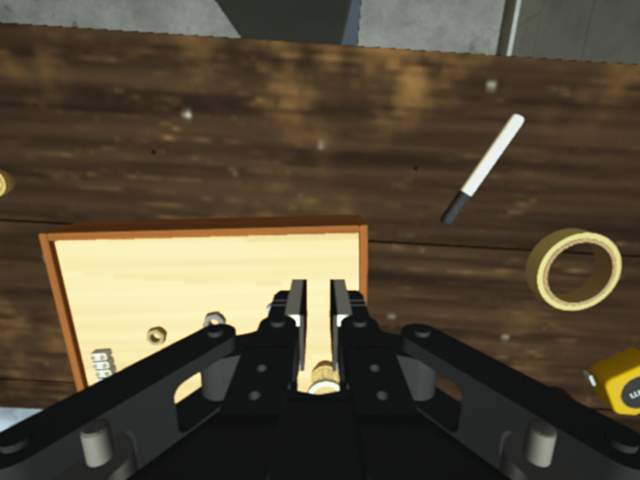

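The wrist view is mostly blocked by the gripper: the brass nut is at (156,333) and the dull one at (213,320). The top camera will do better, so I'll take an enlarged crop there.

```bash
python3 - <<'E'
from h import *
p=bot.camera("top")
c=p["img"][155:355,255:485,::-1]
cv2.imwrite("pics/crop1.png",cv2.resize(c,(690,600),interpolation=cv2.INTER_CUBIC))
np.savez("top.npz",**{k:p[k] for k in("fovy","cx","cy","R","t")})
for n,(u,v),z in [("NL",(273,350),.058),("NR",(478,338),.058),("FL",(268,211),.074),("FR",(465,201),.074)]: print(n,ray(p,(u,v),z)*1000)
E
```

```text
NL [413.82076653 124.48545665  58.        ]
NR [ 440.53591123 -183.39778735   58.        ]
FL [623.16612316 137.50289437  74.        ]
FR [ 645.36284876 -159.34597945   74.        ]
```

View pics/crop1.png

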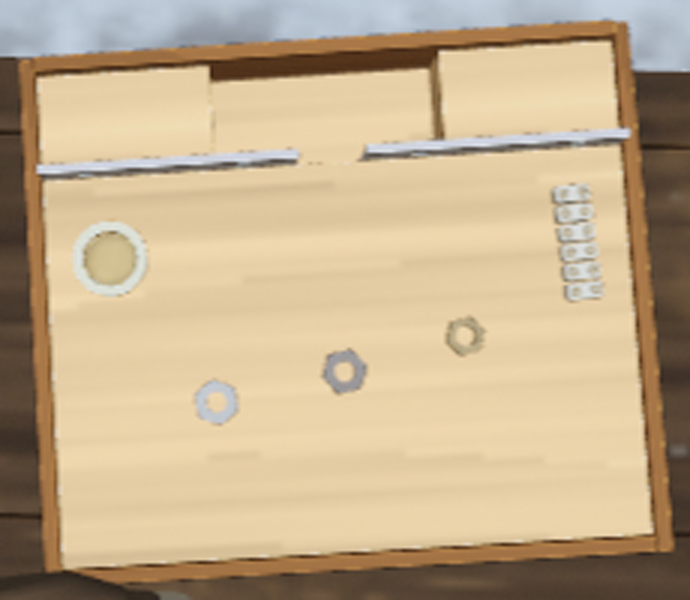

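The crop shows nut b at (216,402), nut c at (345,372) and nut a at (465,336). The fence tops end at the gate at (297,156) and (364,150).

```bash
cat >> h.py <<'E'
def top(u,v,z): 
    p=dict(np.load("top.npz")); return ray(p,(u/3+255,v/3+155),z)*1000
g=None
def totray(w,G,yaw=4.6):
    a=np.radians(yaw); d=np.array(w[:2])-G; return np.array([d@[np.cos(a),np.sin(a)],d@[-np.sin(a),np.cos(a)]])
E
python3 - <<'E'
from h import *
L=top(297,155,.074);R=top(364,149,.074);print(L,R)
for y,(a,b) in dict(fence=((40,167),(628,133)),near=((60,568),(655,533)),).items():
    z=.074 if y=="fence" else .058
    A=top(*a,z);B=top(*b,z);print(y,A,B,np.degrees(np.arctan2(B[0]-A[0],A[1]-B[1])))
G=(L+R)[:2]/2;print("gate",G)
for n,q,z in [("b",(216,402),.056),("c",(345,372),.056),("a",(465,336),.056),("holder top",(110,259),.097),("strip",(578,243),.063)]:
    w=top(*q,z);print(n,w,totray(w,G))
E
```

```text
[632.84061518   7.46396929  74.        ] [636.67788667 -26.16750922  74.        ]
fence [623.6872473  137.01448129  74.        ] [ 647.87649345 -158.33677369   74.        ] 4.682070324618233
near [422.35878553 121.74543042  58.        ] [ 448.26614055 -176.4071282    58.        ] 4.966125584989048
gate [634.75925092  -9.35176997]
b [507.77363387  45.2894469   56.        ] [-122.19441413   64.64932076]
c [524.71669652 -19.92428381  56.        ] [-110.5359982    -1.71316399]
a [544.5891673  -80.52496839  56.        ] [-95.58764878 -63.71239719]
holder top [576.06811879  98.32189904  97.        ] [-49.86676843 112.0338047 ]
strip [ 592.84626237 -135.98439268   63.        ] [ -51.93378185 -122.86334704]
```

```bash
python3 -m inch '[[2,-3,-3,0.5],[4,-6,-6,1],[6,-9,-9,1.4],[7.4,-10.5,-12,1.4],[7.4,-10.5,-14,1.4],[7.4,-10.5,-14,1.4],[7.4,-10.5,-14,1.4],[7.4,-10.5,-14,1.4]]'
python3 -m inch '[[0,0,-1,0],[0,0,-2,0],[0,0,-3,0],[0,0,-3.5,0],[0,0,-3.7,0],[0,0,-3.8,0],[0,0,-3.8,0],[0,0,-3.8,0]]'
python3 - <<'E'
from h import *
p=bot.camera("scene");c=p["img"][180:430,180:480,::-1];cv2.imwrite("pics/s2.png",cv2.resize(c,(720,600),interpolation=cv2.INTER_CUBIC))
E
```

```text
time: 4.4
ee_pos: [0.4865, -0.0231, 0.1005]
tcp_rot: [-180.0, 0.1, -175.2]
wrist_force: [-0.2, -0.1, -0.2]
opening: 0.0099
grasp_force: 0.0
time: 5.4
ee_pos: [0.4861, -0.0233, 0.0615]
tcp_rot: [-180.0, 0.0, -175.2]
wrist_force: [-0.1, -1.2, -0.0]
opening: 0.0099
grasp_force: 0.0
```

View pics/s2.png

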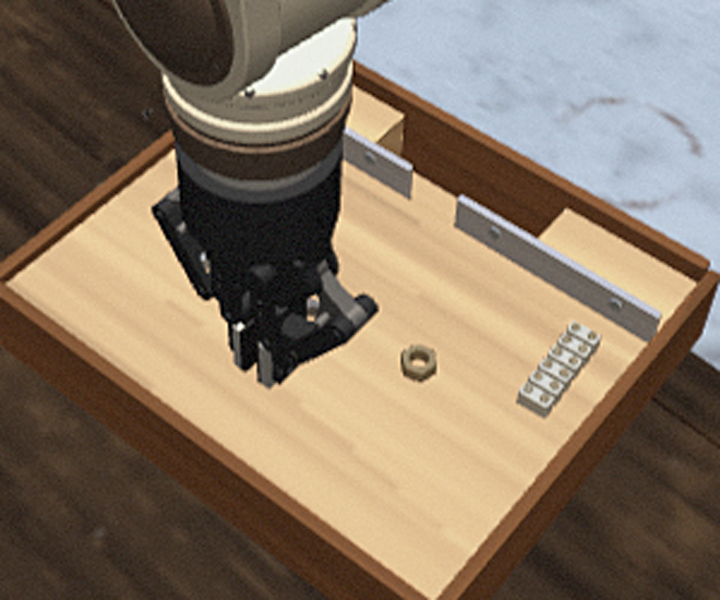

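The fingers are down behind the dull nut. Next I push it straight along the tray axis.

```bash
python3 -m inch '[[0.5,0.1,-0.15,0],[1.2,0.15,-0.15,0],[2,0.2,-0.15,0],[3,0.3,-0.15,0],[4,0.4,-0.15,0],[5,0.5,-0.15,0],[5.7,0.5,-0.15,0],[6,0.55,-0.15,0]]'
python3 -m inch '[[0.5,0,0,0],[1.2,0.1,0,0],[2,0.2,0,0],[3,0.3,0,0],[3.6,0.3,0,0],[4.1,0.35,0,0],[4.3,0.4,0,0],[4.3,0.4,0,0]]'
python3 - <<'E'
from h import *
p=bot.camera("top");c=p["img"][155:355,255:485,::-1];s=bot.camera("scene")["img"][180:430,180:480,::-1]
cv2.imwrite("pics/m3.png",np.hstack([cv2.resize(c,(400,348)),cv2.resize(s,(400,348),interpolation=cv2.INTER_CUBIC)]))
E
```

```text
time: 6.45
ee_pos: [0.5463, -0.0178, 0.0597]
tcp_rot: [180.0, -0.0, -175.2]
wrist_force: [0.1, -0.8, 0.0]
opening: 0.0098
grasp_force: 0.1
time: 7.45
ee_pos: [0.589, -0.0138, 0.0597]
tcp_rot: [180.0, -0.0, -175.2]
wrist_force: [-0.6, -0.0, -0.7]
opening: 0.0102
grasp_force: 0.0
```

View pics/m3.png

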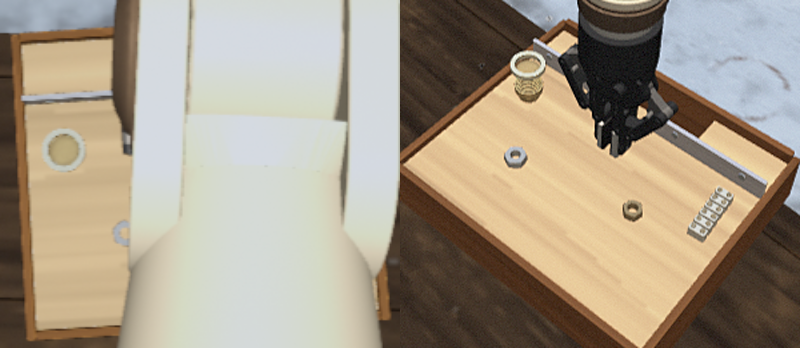

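The nut is hidden behind the fingers; everything else is untouched. I'll push on, watching the force.

```bash
python3 -m inch '[[0.5,0,0,0],[1,0.1,0,0],[1.5,0.1,0,0],[2,0.15,0,0],[2.4,0.2,0,0],[2.6,0.2,0,0],[2.8,0.2,0,0],[2.9,0.25,0,0]]'
python3 - <<'E'
from h import *
from scipy.spatial.transform import Rotation as Ro
p=bot.camera("wrist");s=bot.camera("scene")["img"][180:400,240:460,::-1]
cv2.imwrite("pics/m4.png",np.hstack([cv2.resize(p["img"][240:,160:480,::-1],(400,300)),cv2.resize(s,(300,300),interpolation=cv2.INTER_CUBIC)]))
E
```

```text
time: 8.55
ee_pos: [0.6181, -0.0113, 0.0598]
tcp_rot: [-180.0, 0.0, -175.2]
wrist_force: [-0.3, -0.4, -0.8]
opening: 0.0101
grasp_force: 0.0
```

View pics/m4.png

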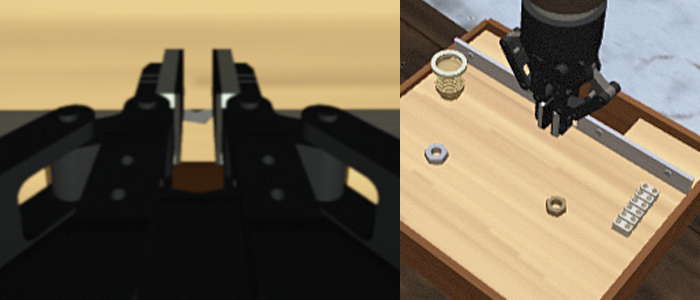

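Between the fingers the gate shows the slot below, with a bit of grey that could be the fence or the nut. I'll lift away towards the brass nut, turning for the diagonal push, and check the gate on the way.

```bash
python3 -m inch '[[-1,-0.1,0.5,0],[-2,-1,3,8],[-3.5,-3,4.5,17],[-5,-5,4.5,26],[-7,-7,4.5,35],[-8.5,-9,4.5,44],[-9.1,-9.6,4.5,52],[-9.1,-9.6,4.5,52]]'
python3 - <<'E'
from h import *
s=bot.camera("scene")["img"][180:400,240:460,::-1]; p=bot.camera("top");c=p["img"][155:355,255:485,::-1]
cv2.imwrite("pics/m5.png",np.hstack([cv2.resize(c,(345,300)),cv2.resize(s,(300,300),interpolation=cv2.INTER_CUBIC)]))
E
```

```text
time: 9.65
ee_pos: [0.5263, -0.1077, 0.1054]
tcp_rot: [-180.0, 0.0, -123.3]
wrist_force: [0.0, 0.3, 0.3]
opening: 0.0101
grasp_force: 0.0
```

View pics/m5.png

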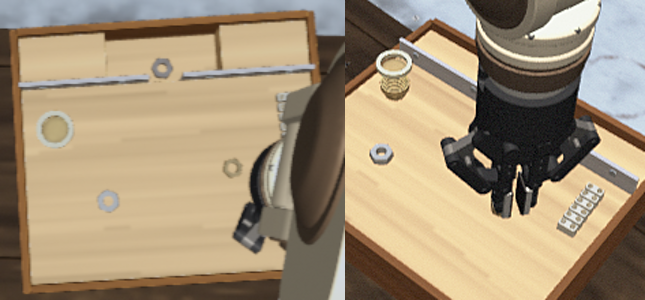

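The dull nut shows at (162,68), right at the gate; I'll check whether it is at the edge or down in the slot.

```bash
python3 - <<'E'
from h import *
G=np.array([632,-10.5])
for z in(.0545,.0085): w=top(324,136,z);print(z,w,totray(w,G,4.8))
p=bot.camera("top");c=p["img"][175:225,340:400,::-1];cv2.imwrite("pics/m6.png",cv2.resize(c,(720,600),interpolation=cv2.INTER_CUBIC))
print(bot.get_obs()["q"])
E
```

```text
0.0545 [645.95266179  -6.89780352  54.5       ] [14.20515188  2.42203442]
0.0085 [653.3351264   -9.19480189   8.5       ] [21.36951727 -0.48465677]
[-1.14783271e+01  2.77093180e+00 -7.09219286e+00  8.01154536e+01
  6.17355298e-03 -6.81223050e+01]
```

View pics/m6.png

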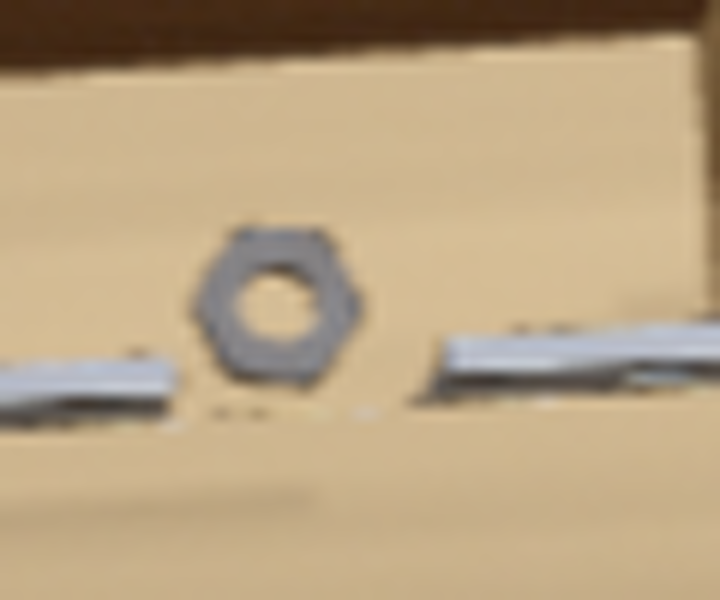

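The dull nut lies flat on the slot floor, about 20 mm past the fence plane, so one is done. Next the brass nut goes diagonally to the gate axis.

```bash
python3 -m inch '[[0,0,-1.5,0],[0,0,-3,0],[0,0,-4,0],[0,0,-4.4,0],[0,0,-4.55,0],[0.2,0.3,-4.55,0],[0.5,0.75,-4.55,0],[1,1.5,-4.55,0]]'
python3 -m inch '[[0.5,0.75,0,0],[1.1,1.7,0,0],[1.7,2.6,0,0],[2.3,3.5,0,0],[2.9,4.5,0,0],[3.5,5.4,0,0],[3.9,6,0,0],[4.0,6.2,0,0]]'
python3 -m inch '[[-0.7,-1,0,0],[-1.4,-2.1,0.5,0],[-2,-3,4.5,0],[-3,-4,5,0],[-4,-5,5,0],[-5,-6,5,0],[-6,-8,5,0],[-6,-8,5,0]]'
python3 - <<'E'
from h import *
p=bot.camera("top");c=p["img"][155:355,255:485,::-1]
cv2.imwrite("pics/m7.png",cv2.resize(c,(690,600),interpolation=cv2.INTER_CUBIC))
look(("scene",),["nut_a_centre","nut_b_centre"])
E
```

```text
time: 10.8
ee_pos: [0.5374, -0.092, 0.0596]
tcp_rot: [-180.0, 0.0, -123.2]
wrist_force: [-1.2, -0.0, 0.5]
opening: 0.0098
grasp_force: 0.1
time: 11.8
ee_pos: [0.5772, -0.0299, 0.0592]
tcp_rot: [180.0, -0.0, -123.2]
wrist_force: [0.1, -0.2, -0.1]
opening: 0.0097
grasp_force: 0.2
time: 12.8
ee_pos: [0.5158, -0.1113, 0.1085]
tcp_rot: [179.9, -0.0, -123.3]
wrist_force: [0.5, -0.1, -0.2]
opening: 0.0097
grasp_force: 0.0
scene nut_b_centre 0.65 [268. 294.] [509.6  42.7  54.5]
```

View pics/m7.png

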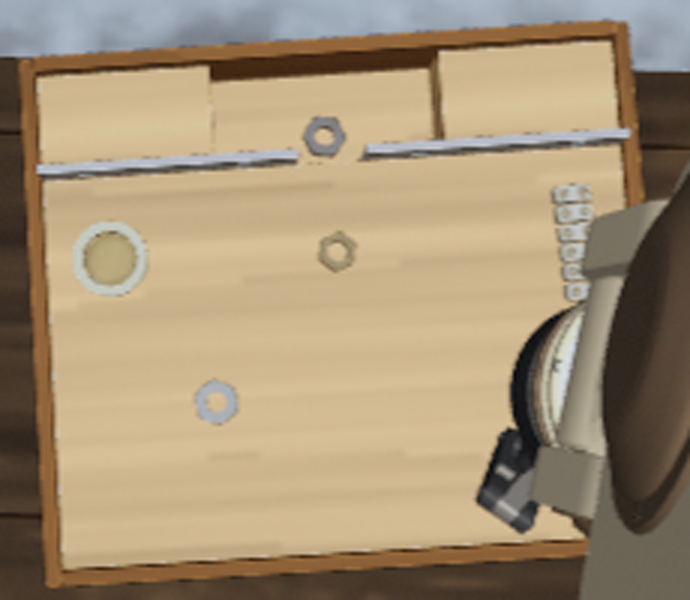

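The brass nut is at (337,251) on the gate axis, the bright nut is unmoved at (216,402), and the holder and strip are in place. I've used all ten views, so from here I go by numbers.

```bash
cat >> h.py <<'E'
def blobs(p,ref="pics/a_top.png",box=(262,165,480,350)):
    # differences from the starting picture, in the tray's image region
    r=cv2.imread(ref)[:,:,::-1].astype(int); d=(abs(p["img"].astype(int)-r).max(2)>28).astype(np.uint8)
    m=np.zeros_like(d);m[box[1]:box[3],box[0]:box[2]]=1;d*=m
    n,l,s,c=cv2.connectedComponentsWithStats(d)
    for i in range(1,n):
        if s[i,4]>25:
            print("blob",s[i],np.round(c[i],1),"rgb",p["img"][l==i].mean(0).round(),"deck",np.round(totray(ray(p,c[i],.0545)*1000,np.array([632,-10.5]),4.8),1),"floor",np.round(totray(ray(p,c[i],.0085)*1000,np.array([632,-10.5]),4.8),1))
E
python3 - <<'E'
from h import *
G=np.array([632,-10.5])
w=top(337,251,.056);print(w,totray(w,G,4.8))
blobs(bot.camera("top"))
E
```

```text
[586.40189117 -14.66300375  56.        ] [-45.78654102  -0.3328521 ]
blob [355 193  16  15 177] [362.6 199.9] rgb [153. 141. 128.] deck [14.9  2.9] floor [22.1  0.1]
blob [ 411  217   69  133 5558] [452.4 290.8] rgb [98. 90. 78.] deck [-132.7 -124.3] floor [-133.6 -134.1]
blob [360 231  15  15 145] [366.9 238.2] rgb [171. 152. 117.] deck [-44.9   0.1] floor [-41.   -2.9]
blob [363 271  14  15 114] [369.4 278.5] rgb [210. 186. 147.] deck [-106.9    0.3] floor [-106.4   -2.7]
```

```bash
python3 -m inch '[[0.5,1.5,0,-8],[1,3,0,-17],[1.5,5,0,-26],[2.5,7,0,-35],[3.5,9,0,-44],[3.55,9.4,0,-52],[3.55,9.4,0,-52],[3.55,9.4,0,-52]]' 0.8
python3 -m inch '[[0,0,-1.5,0],[0,0,-3,0],[0,0,-4,0],[0,0,-4.7,0],[0,0,-4.9,0],[0,0,-4.9,0],[0,0,-4.9,0],[0,0,-4.9,0]]'
```

```text
time: 14.05
ee_pos: [0.5524, -0.0162, 0.1092]
tcp_rot: [-180.0, -0.0, -175.0]
wrist_force: [0.1, -0.3, 0.1]
opening: 0.0079
grasp_force: 0.0
time: 15.05
ee_pos: [0.5527, -0.0163, 0.0606]
tcp_rot: [-180.0, 0.0, -175.2]
wrist_force: [-0.8, -0.4, 0.2]
opening: 0.0081
grasp_force: 0.0
```

```bash
python3 -m inch '[[0.5,-0.05,-0.1,0],[1.3,0,-0.1,0],[2.2,0.1,-0.1,0],[3.1,0.2,-0.1,0],[4,0.3,-0.1,0],[4.8,0.3,-0.1,0],[5.4,0.4,-0.1,0],[5.7,0.4,-0.1,0]]'
python3 -m inch '[[0.3,0,0,0],[0.6,0.05,0,0],[0.8,0.1,0,0],[1,0.1,0,0],[1.05,0.1,0,0],[1.05,0.1,0,0],[1.05,0.1,0,0],[1.05,0.1,0,0]]'
python3 -m inch '[[-1.5,-0.1,0,0],[-2,-0.2,2,0],[-3,0,4.5,-10],[-5,2,5,-20],[-8,4,5,-30],[-11,6,5,-40],[-14,9,5,-50],[-16,11,5,-52]]'
python3 - <<'E'
from h import *
blobs(bot.camera("top"))
E
```

```text
time: 16.05
ee_pos: [0.6098, -0.0122, 0.0592]
tcp_rot: [180.0, -0.0, -175.2]
wrist_force: [-0.0, 0.5, 0.2]
opening: 0.0077
grasp_force: 0.1
time: 17.05
ee_pos: [0.6199, -0.0113, 0.0593]
tcp_rot: [180.0, 0.0, -175.2]
wrist_force: [-0.9, -0.2, -0.0]
opening: 0.0081
grasp_force: 0.0
time: 18.05
ee_pos: [0.4594, 0.0997, 0.1112]
tcp_rot: [179.9, 0.1, 132.6]
wrist_force: [0.5, 0.1, 0.3]
opening: 0.008
grasp_force: 0.0
blob [355 193  16  17 219] [362.6 201. ] rgb [153. 140. 118.] deck [13.2  3.1] floor [20.3  0.2]
blob [ 262  271   65   79 3636] [289.7 316.4] rgb [157. 151. 137.] deck [-157.4  125.2] floor [-159.6  129. ]
blob [363 271  14  15 114] [369.4 278.5] rgb [210. 186. 147.] deck [-106.9    0.3] floor [-106.4   -2.7]
```

```bash
python3 - <<'E'
from h import *
p=bot.camera("top");im=p["img"].astype(int)
G=np.array([632,-10.5])
for v in (208,209,210):
  for z in (.05,.0545,.059,.013,.03): print(v,z,totray(ray(p,(363,v),z)*1000,G,4.8).round(1))
print("R-B / V")
for v in range(190,213): print(v," ".join("%3d/%3d"%(im[v,u,0]-im[v,u,2],im[v,u,0]) for u in range(353,375)))
look(("scene",),["nut_a_centre","nut_b_centre"])
E
```

```text
208 0.05 [2.9 2.9]
208 0.0545 [2.3 3.2]
208 0.059 [1.6 3.5]
208 0.013 [8.1 0.6]
208 0.03 [5.7 1.7]
209 0.05 [1.3 3. ]
209 0.0545 [0.7 3.3]
209 0.059 [0.1 3.6]
209 0.013 [6.5 0.7]
209 0.03 [4.1 1.8]
210 0.05 [-0.2  3.1]
210 0.0545 [-0.9  3.4]
210 0.059 [-1.5  3.7]
210 0.013 [4.9 0.8]
210 0.03 [2.5 1.9]
R-B / V
190  62/205  63/205  63/205  63/205  63/205  63/206  62/205  63/205  63/205  63/204  64/205  62/205  63/205  63/205  63/205  63/205  62/205  63/205  63/205  63/205  63/205  63/206
191  62/204  63/204  63/205  62/204  63/204  63/205  62/204  63/205  64/205  62/205  63/205  63/206  62/205  62/205  63/206  62/205  63/206  63/206  62/206  63/206  63/206  62/206
192  63/205  63/204  63/204  62/205  63/205  63/205  63/205  63/205  63/205  63/206  62/206  63/206  62/207  62/206  63/207  63/207  63/207  63/207  63/207  63/208  64/208  63/207
193  62/205  63/206  64/206  64/206  63/206  63/206  62/204  61/202  59/202  60/203  60/204  61/204  60/204  61/203  63/207  63/209  63/209  63/210  64/210  63/210  64/211  63/210
194  63/207  63/208  64/209  63/208  63/209  62/207  46/175   3/117  
[... 2762 characters left out ...]
  51/206  41/207  52/206  62/205  61/205  62/205
210  47/196  42/207  51/206  63/205  62/205  62/204  61/205  62/205  62/205  63/205  62/205  62/205  62/205  62/205  62/205  62/205  62/205  62/205  63/206  63/206  63/206  63/206
211  63/205  63/205  63/206  63/205  63/205  63/205  62/205  63/205  62/205  64/206  63/205  62/205  63/206  63/206  63/206  62/205  62/206  62/205  62/205  63/206  63/206  63/206
212  62/205  63/205  63/204  62/205  62/205  63/205  63/205  63/205  63/205  64/206  63/205  62/206  63/206  63/206  62/205  63/206  63/206  63/206  62/205  63/206  63/206  63/206
scene nut_b_centre 0.65 [264. 294.] [506.5  46.1  54.5]
scene nut_b_centre 0.58 [366. 277.] [625.9 -32.5  54.5]
```

The brass nut lies on top of the dull one, down in the slot: it overlaps the grey nut in the picture, with its centre about 14 mm past the edge. Now for the bright nut.

```bash
python3 -m inch '[[1,-1.5,0,5],[2,-3.3,0,10.4],[2,-3.3,0,10.4],[2,-3.3,-2,10.4],[2,-3.3,-4,10.4],[2,-3.3,-5,10.4],[2,-3.3,-5.15,10.4],[2,-3.3,-5.15,10.4]]' 1.0
python3 -m inch '[[0.3,-0.2,0,0],[0.9,-0.7,0,0],[1.6,-1.2,0,0],[2.4,-1.8,0,0],[3.2,-2.4,0,0],[4,-3,0,0],[4.6,-3.5,0,0],[5,-3.8,0,0]]'
```

```text
time: 19.3
ee_pos: [0.4802, 0.0658, 0.0583]
tcp_rot: [180.0, 0.0, 143.1]
wrist_force: [-1.2, -0.7, 3.0]
opening: 0.0101
grasp_force: 1.6
time: 20.3
ee_pos: [0.5303, 0.0278, 0.0583]
tcp_rot: [180.0, -0.0, 143.2]
wrist_force: [-4.1, 3.5, 7.4]
opening: 0.0103
grasp_force: 3.7
```

```bash
python3 -m inch '[[0.3,-0.2,0.15,0],[0.8,-0.6,0.15,0],[1.5,-1.1,0.15,0],[2.3,-1.7,0.15,0],[3,-2.2,0.15,0],[3.6,-2.7,0.15,0],[3.9,-2.9,0.15,0],[4,-2.95,0.15,0]]'
python3 -m inch '[[-0.8,0.6,0,0],[-1.6,1.2,0.5,0],[-2.5,2,4.5,0],[-4,4,5,0],[-6,6,5,0],[-9,9,5,0],[-11,10.5,5,0],[-11,10.5,5,0]]'
python3 - <<'E'
from h import *
blobs(bot.camera("top"))
E
```

```text
time: 21.3
ee_pos: [0.57, -0.0019, 0.0592]
tcp_rot: [-180.0, -0.0, 143.2]
wrist_force: [-0.4, 0.4, -1.0]
opening: 0.0099
grasp_force: 0.1
time: 22.3
ee_pos: [0.4586, 0.1044, 0.11]
tcp_rot: [180.0, 0.0, 143.3]
wrist_force: [0.2, 0.4, 0.0]
opening: 0.0102
grasp_force: 0.0
blob [355 193  16  17 221] [362.6 200.9] rgb [153. 140. 118.] deck [13.3  3.1] floor [20.4  0.2]
blob [359 231  16  17 191] [366.7 238.9] rgb [175. 170. 161.] deck [-45.9   0.6] floor [-42.   -2.5]
blob [ 262  271   61   79 3290] [286.1 316.2] rgb [149. 143. 129.] deck [-156.9  130.7] floor [-159.1  134.8]
blob [363 271  14  15 114] [369.4 278.5] rgb [210. 186. 147.] deck [-106.9    0.3] floor [-106.4   -2.7]
blob [320 282  15  14 133] [326.5 288.8] rgb [211. 188. 148.] deck [-118.7   66.7] floor [-118.8   67.3]
```

```bash
python3 -m inch '[[1,-2,0,7],[2.5,-4,0,14],[4,-6,0,21],[6,-8,0,28],[7.5,-10,0,35],[9.1,-12.1,0,41.7],[9.1,-12.1,0,41.7],[9.1,-12.1,0,41.7]]'
python3 -m inch '[[0,0,-1.5,0],[0,0,-3,0],[0,0,-4,0],[0,0,-4.7,0],[0,0,-5,0],[0,0,-5,0],[0,0,-5,0],[0,0,-5,0]]'
```

```text
time: 23.35
ee_pos: [0.5508, -0.0179, 0.1091]
tcp_rot: [180.0, -0.0, -175.2]
wrist_force: [0.6, -0.3, -0.4]
opening: 0.01
grasp_force: 0.0
time: 24.35
ee_pos: [0.5512, -0.0178, 0.0597]
tcp_rot: [-180.0, 0.0, -175.1]
wrist_force: [-0.5, 0.2, 0.3]
opening: 0.01
grasp_force: 0.0
```

```bash
python3 -m inch '[[0.5,0.1,0,0],[1.3,0.2,0,0],[2.2,0.3,0,0],[3.1,0.35,0,0],[4,0.4,0,0],[4.8,0.5,0,0],[5.4,0.5,0,0],[5.7,0.55,0,0]]'
python3 -m inch '[[0.3,0,0,0],[0.6,0.05,0,0],[0.8,0.1,0,0],[1,0.1,0,0],[1.15,0.1,0,0],[1.15,0.1,0,0],[1.15,0.1,0,0],[1.15,0.1,0,0]]'
python3 -m inch '[[-1.5,-0.1,0,0],[-2,-0.2,2,0],[-4,0,5,-5],[-6,4,6,-10],[-10,8,6,-15],[-14,12,6,-20],[-18,16,6,-20],[-18,16,6,-20]]'
python3 - <<'E'
from h import *
p=bot.camera("top");blobs(p);im=p["img"].astype(int)
for v in range(191,214): print(v," ".join("%2d/%3d"%(im[v,u,0]-im[v,u,2],im[v,u,0]) for u in range(351,380)))
look(("scene",),["nut_a_centre","nut_b_centre","holder","strip"])
E
```

```text
time: 25.35
ee_pos: [0.6083, -0.0123, 0.0592]
tcp_rot: [-180.0, -0.0, -175.1]
wrist_force: [0.3, 0.2, 0.9]
opening: 0.0101
grasp_force: 0.2
time: 26.35
ee_pos: [0.6194, -0.0113, 0.0593]
tcp_rot: [-180.0, 0.0, -175.1]
wrist_force: [0.5, -0.9, -0.3]
opening: 0.0098
grasp_force: 0.0
time: 27.35
ee_pos: [0.438, 0.1509, 0.1214]
tcp_rot: [179.9, 0.1, 165.1]
wrist_force: [0.6, 0.3, 0.2]
opening: 0.0099
grasp_force: 0.0
blob [355 191  20  19 280] [364.  200.1] rgb [163. 155. 138.] deck [14.5  0.8] floor [21.7 -2.2]
blob [363 271  14  15 114] [369.4 278.5] rgb [210. 186. 147.] deck [-106.9    0.3] floor [-106.4   -2.7]
blob [320 282  15  14 132] [326.5 288.8] rgb [212. 188. 149.] deck [-118.7   66.7] floor [-118.8   67.3]
blob [262 331  30  19 271] [272.8 343.9] rgb [54. 50. 47.] deck [-197.4  153. ] floor [-201.8  158.4]
191 62/204 63/205 63/205 62/204 63/204 62/204 63/205 63/205 64/205 64/205 61/204 59/203 59/203 59/202 59/202 59/203 59/204 60/205 62/205 62/206 62/206 63/207 63/207 63/207 63/207 63/207 64/208 63/208 63/208
192 62/205 63/205 64/205 64/205 63/205 64/206 62/205 64/206 62/205 6
[... 3983 characters left out ...]
06 64/206 63/206 62/206 62/206 63/206 62/206 63/206 62/206 63/207 62/206 61/206 62/206 64/207 63/207 63/207 63/207 64/207 63/207
212 62/205 62/206 63/205 63/206 62/205 63/206 63/205 63/206 62/205 63/206 63/206 63/206 62/206 62/206 62/206 63/206 63/207 62/206 62/206 62/206 63/206 63/206 62/206 62/207 62/206 62/206 62/206 62/206 62/206
213 63/206 63/206 63/206 63/206 63/206 63/206 63/206 63/206 63/206 63/207 62/206 63/206 63/206 62/206 63/206 63/206 63/206 63/206 62/206 62/206 63/206 62/206 63/206 62/206 63/206 63/206 62/206 62/206 62/206
scene nut_b_centre 0.58 [368. 272.] [635.5 -27.4  54.5]
scene holder 0.67 [276. 248.] [577.2  99.3  50. ]
scene strip 0.73 [412. 332.] [ 600.3 -133.8   50. ]
```

```bash
python3 - <<'E'
from h import *
t=bot.camera("top");s=bot.camera("scene");blobs(t)
r=bot.landmark_of("nut_b_centre",s)[0]["point"]
G=np.array([632,-10.5])
for z in(.0085,.0175,.0265,.04,.0545):
    a=ray(t,(365.5,197),z)*1000;b=ray(s,r,z)*1000;print(z,totray(a,G,4.8),totray(b,G,4.8),np.linalg.norm(a-b))
r=cv2.imread("pics/a_scene.png")[:,:,::-1].astype(int);d=(abs(s["img"].astype(int)-r).max(2)>28).astype(np.uint8)
d[:,:300]=0;n,l,st,c=cv2.connectedComponentsWithStats(d)
for i in range(1,n):
    if st[i,4]>15: print(st[i],c[i],s["img"][l==i].mean(0))
E
```

```text
blob [355 191  20  19 279] [364.  200.1] rgb [162. 154. 138.] deck [14.5  0.8] floor [21.7 -2.2]
blob [363 271  14  15 114] [369.4 278.5] rgb [210. 186. 147.] deck [-106.9    0.3] floor [-106.4   -2.7]
blob [320 282  15  14 132] [326.5 288.8] rgb [212. 188. 149.] deck [-118.7   66.7] floor [-118.8   67.3]
blob [262 327  32  23 375] [274.1 342.3] rgb [53. 50. 47.] deck [-195.1  151. ] floor [-199.4  156.2]
0.0085 [26.61255935 -4.90662052] [34.63415016 -0.77813667] 9.021657169209535
0.0175 [25.1576189  -4.29303722] [27.84068452 -4.81442143] 2.7332549462945313
0.0265 [23.70267846 -3.67945393] [21.04721889 -8.85070619] 5.813201833026347
0.04 [21.5202678  -2.75907898] [ 10.85702044 -14.90513334] 16.162656983859332
0.0545 [19.17619709 -1.77052811] [ -0.08800753 -21.40803657] 27.50893160197663
[363 266   7   8  42] [366.42857143 269.33333333] [174.35714286 172.92857143 171.23809524]
[302 304  16  18 232] [309.44827586 312.66810345] [225.46982759 193.20258621 148.20689655]
[347 324  15  16 191] [354.05759162 331.02617801] [225.35602094 192.81675393 147.86910995]
```

The bright nut triangulates to about 18–20 mm above the bench, well down in the slot. The deck is clear of nuts, the holder and strip haven't moved, and the robot is touching nothing.

```bash
python3 -c "
from workcell import bot
print(bot.job_done())"
```

```text
the job is handed in; nothing more can be done
None
```

All three nuts were pushed through the gate and are down in the slot, with the holder and terminal strip unmoved, and the job is handed in at about 27 s of the 72 s allowed; no verdict came back.

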